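# Line up potted modules by height on the oven carrier

## Robot

A 7-joint arm with a two-finger parallel gripper is mounted at the origin on the work surface. World frame = base frame: x ahead of the robot, y to its left, z up, the work surface at z = 0. Lengths are in mm, angles in rad, forces in N, time in s.
With the tool pointing down it reaches from about 400 to 850 mm from the base axis. Payload 10.4 kg.
Tool frame: the origin (TCP) lies at the very end of the fingers, on their centre line; the grasp point (between the pads) lies 19 mm behind it (hold_point_z is the z of the grasp point in the tool frame, in mm); z points along the fingers, y is the line along which they close (so a half turn about z gives the same grasp; the last joint's range is limited). The gripper opens to 85 mm and grips with 20 to 120 N. Pads are 22 mm wide; open, the fingers measure 114 mm over their backs; the gripper's body (76 mm by 85 mm) begins 54 mm behind the grasp point. The pads swing forward as they close: fully open they stand 13 mm farther back than shut.
Start: joints at [1.291, 0.332, -0.065, 1.46, 0.022, 1.35, -0.088], TCP at [158.764, -604.524, 193.838] pointing down, gripper open.
Joint ranges: [-2.6, 2.6], [-0.5, 2.12], [-1.47, 1.34], [0.16, 2.42], [-1.27, 4.41], [0.06, 2.06], [-2.6, 2.6]. Speed limits (rad/s): [2.22, 2.22, 2.79, 2.79, 3.14, 3.14, 3.14].

## Interface

Orientations are given as a rotation vector (axis times angle).
In Python, from rig import * gives the robot as it stands.
- The arm moves only by the tool arm_command, never from a script. Its argument "moves" is a list of rows, each a list of 3 entries, a list of its own where there are three numbers: the shift along the tool's x, y, z as a fraction of full scale, then the turn, a rotation vector about the tool's x, y, z as a fraction of full scale, then the opening, from -1 (shut) to 1 (fully open). In form: [[[tx, ty, tz], [ax, ay, az], hand], ...]. A call has 1 to 20 rows; each row is the pose to reach, as a shift and turn from the pose commanded when the call began, along the tool's axes at that moment, turning the shorter way round; what a row does not reach only later rows make up. Full scale, the value 1, is 0.5 m for a shift and pi rad for a turn. A row lasts 1/12 s, in which the tool goes at most 41.7 mm and 7.16 degrees, less where a joint would pass 70% of its speed; a pose out of reach is approached as far as the arm can. A call with a number of a shift or a turn outside -1 to 1 is refused whole. A call with a gripper value outside its range is refused whole. The fingers move at their own pace and stop on an object; the grip force is fixed at half the most. Time passes only in rows, so rows that repeat a pose let the fingers close. It gives the time, the measured TCP pose, the force, the opening and the grip force at its end, in the units of the state.
- read_state(): the state, without advancing time (a new reading comes with each control period).
- grab_frame(name): name is "scene" or "side" or "wrist"; returns (picture, depth): 384x512x3 uint8, red, green, blue; 384x512 float32, mm along the optical axis (not along the pixel's ray), 0 where there is no reading.
- camera_model(name): a dict with "fx", "fy", "cx", "cy" (pixels), "extrinsics" (4x4, takes a point from camera to world coordinates). Camera axes: x right, y down, z forward; pixel columns grow to the right and rows downward; lengths in mm; the calibration is good to about 2 mm. The wrist camera is an equidistant fisheye: a pixel r from the principal point sees the ray r / f radians off the axis. A picture is of the moment at which its call begins: read the wrist's pose just before it. camera_model takes no time and is no camera call; for the wrist camera it gives the pose at the moment of the call.
- finish_job(): hands the job in; it is judged then, once.
The state is a dict: "t": time; "q": joint angles; "joint_vel": joint speeds; "effort": joint torques, N m; "position": TCP position; "orientation": TCP orientation; "force": force on the tool from outside, world axes, zero at the start; "wrist_torque": the same for the moment, N m; "width": finger opening in mm; "grasp_force": force on a finger pad.
Only numpy, scipy, OpenCV 4.12 (cv2) and the standard library are available. Lean on these libraries where they do the work, as an engineer would, in place of code of your own. Each camera call takes 0.05 s, during which the arm holds its last target. There are 200 camera calls.

## Task

Load the aluminium carrier for the oven: stand the four blue potted modules in a row on its black marks in order of height, the tallest on the mark next to the knobbed post and the shortest at the far end. Centre each one on its mark with its long side along the mark's long side, do not let any module tip over, and leave the white jar where it stands.

Things in the scene. Friction and masses are not known exactly. Their poses are not given: they have to be found in the camera images.
- module_1: The smallest of four loose potted modules alike but for size: blue box, black resin top, 34 mm wide (x), 42 mm long (y), 28 mm tall, plus two 6 mm brass studs 6 mm high on top, on the long centre line 11 mm from the middle. Origin: centre of the underside, z up. Starts upright on the table at any yaw; half a turn looks the same.
- module_2: The second smallest of four loose potted modules alike but for size: blue box, black resin top, 34 mm wide (x), 50 mm long (y), 38 mm tall, plus two 6 mm brass studs 6 mm high on top, on the long centre line 15 mm from the middle. Origin: centre of the underside, z up. Starts upright on the table at any yaw; half a turn looks the same.
- module_3: The second largest of four loose potted modules alike but for size: blue box, black resin top, 34 mm wide (x), 58 mm long (y), 48 mm tall, plus two 6 mm brass studs 6 mm high on top, on the long centre line 19 mm from the middle. Origin: centre of the underside, z up. Starts upright on the table at any yaw; half a turn looks the same.
- module_4: The largest of four loose potted modules alike but for size: blue box, black resin top, 34 mm wide (x), 66 mm long (y), 58 mm tall, plus two 6 mm brass studs 6 mm high on top, on the long centre line 23 mm from the middle. Origin: centre of the underside, z up. Starts upright on the table at any yaw; half a turn looks the same.
- mark_a: One of four identical black marks, 44 (x) by 76 mm (y), surface only, in a straight row along y, 84 mm between centres, on a fixed 90 x 430 mm aluminium plate, top 8 mm above the table. Modules stand level with the mark's origin, its centre on the plate's top. Half a turn looks the same. The letters do not tell the order in the row, which varies.
- mark_b: One of four identical black marks, 44 (x) by 76 mm (y), surface only, in a straight row along y, 84 mm between centres, on a fixed 90 x 430 mm aluminium plate, top 8 mm above the table. Modules stand level with the mark's origin, its centre on the plate's top. Half a turn looks the same. The letters do not tell the order in the row, which varies.
- mark_c: One of four identical black marks, 44 (x) by 76 mm (y), surface only, in a straight row along y, 84 mm between centres, on a fixed 90 x 430 mm aluminium plate, top 8 mm above the table. Modules stand level with the mark's origin, its centre on the plate's top. Half a turn looks the same. The letters do not tell the order in the row, which varies.
- mark_d: One of four identical black marks, 44 (x) by 76 mm (y), surface only, in a straight row along y, 84 mm between centres, on a fixed 90 x 430 mm aluminium plate, top 8 mm above the table. Modules stand level with the mark's origin, its centre on the plate's top. Half a turn looks the same. The letters do not tell the order in the row, which varies.
- post: Fixed steel post with a round black knob, 60 mm tall, knob 22 mm wide, on the plate at one end of the row (either end), in line with the marks, 69 mm from the nearest mark's centre. The other end has a flat steel bar 8 mm high. Origin: centre of its foot, on the plate's top; axes parallel to the marks'.
- jar: Bystander: closed white jar with a black lid, 64 mm in diameter, 75 mm tall, standing on the table to the right of the work. Origin: centre of its underside.
Things that resemble listed ones, but are neither listed nor needed, are in the scene too. Leave any turquoise look-alike of the module_2 alone.

How it is judged:
By the outcome, as a careful person would: the job done as asked, in the order asked, and still so for the second after the job is handed in, with the robot touching nothing.
It also fails if it takes over 99 s, if anything falls off the work surface, if the arm or the gripper's body presses on something with over 40 N, if the wrist force passes 120 N, or if a joint passes its speed limit or range.

## Working session

There is one attempt and no reset: what is moved stays moved. The work goes in short steps, Python scripts to look and compute and a tool call to move; the robot and the scene stay as the last step left them, time stands still between calls to the robot, and variables do not carry over. Pictures are saved under pics/ and viewed, at most 14 in all, crops included, and the job is handed in when it is done.

Besides the shell and the picture viewer there is one more tool, called as a command line: name --argument value ..., lists and objects as JSON in quotes. arm_command: Moves the arm, as the interface text tells. Its arguments: {"type":"object","properties":{"moves":{"type":"array"}},"required":["moves"]}

```bash
mkdir -p pics; ls; python3 - <<'E'
from rig import *
import cv2,numpy as np
s=read_state();print(s)
for n in ["scene","side"]:
    p,d=grab_frame(n);cv2.imwrite(f"pics/{n}0.png",p[:,:,::-1]);np.savez(f"pics/{n}0.npz",p=p,d=d)
    m=camera_model(n);print(n,m)
    np.savez(f"pics/{n}m.npz",**m)
E
```

```text
pics
{'t': 0.0, 'q': array([ 1.29139711,  0.33291667, -0.06469703,  1.46092902,  0.02157532,
        1.34990949, -0.08856226]), 'joint_vel': array([ 8.58004937e-04,  1.94549394e-03, -6.36621613e-05, -2.02749347e-03,
       -1.12210089e-03,  9.81478285e-04,  4.65768780e-04]), 'effort': array([ 4.82711730e-04, -6.25452805e+01,  4.92941123e-02, -3.91599476e+01,
        1.61906413e-02,  1.00878283e-02,  2.61393450e-05]), 'position': array([ 158.63124616, -604.08858447,  192.99385755]), 'orientation': array([-3.11430341e+00, -4.02008660e-01,  3.63799316e-04]), 'force': array([-1.02525374, -0.0779754 , -0.49708575]), 'wrist_torque': array([-0.03317282, -0.00603821,  0.01667744]), 'grasp_force': 0.0, 'width': 85.56541083115536}
scene {'fx': 376.4261071910553, 'fy': 376.4261071910553, 'cx': 254.6386185433896, 'cy': 192.99698264096273, 'extrinsics': array([[ 8.18194932e-01,  3.66145065e-01, -4.43277391e-01,
         9.44609265e+02],
       [ 5.74576259e-01, -4.93272953e-01,  6.53103297e-01,
        -7.03815780e+02],
       [ 2.04738017e-02, -7.89062472e-01, -6.13971692e-01,
         5.87945484e+02],
       [ 0.00000000e+00,  0.00000000e+00,  0.00000000e+00,
         1.00000000e+00]])}
side {'fx': 374.0770404938206, 'fy': 374.0770404938206, 'cx': 258.5496675205315, 'cy': 194.35179895874396, 'extrinsics': array([[-9.63096592e-01, -1.55632060e-01,  2.19598763e-01,
         3.31674152e+02],
       [-2.67982671e-01,  4.78358061e-01, -8.36276780e-01,
         7.42634576e+02],
       [ 2.51046393e-02, -8.64263980e-01, -5.02411714e-01,
         5.41568795e+02],
       [ 0.00000000e+00,  0.00000000e+00,  0.00000000e+00,
         1.00000000e+00]])}
```

View pics/scene0.png

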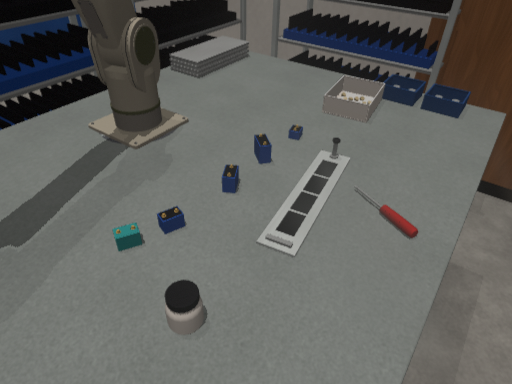

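View pics/side0.png

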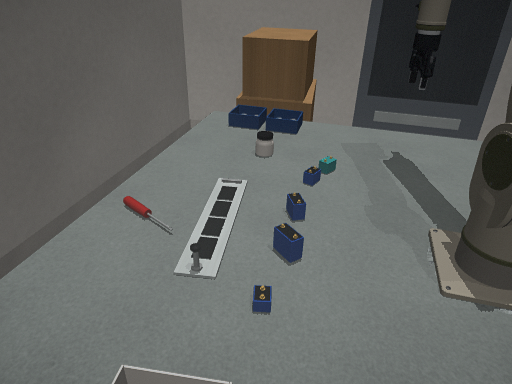

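The scene view shows the plate with its marks running from (325,165) to (291,224), with the post at (335,148). The blue modules are at (295,132), (263,148), (230,178) and (171,219), the turquoise look-alike is at (128,236) and the jar at (184,305). The side view agrees.

```bash
cat > h.py <<'E'
import numpy as np,cv2
def cloud(p,d,m):
    v,u=np.mgrid[0:384,0:512]
    X=np.stack([(u-m['cx'])/m['fx']*d,(v-m['cy'])/m['fy']*d,d],-1)
    W=X@m['extrinsics'][:3,:3].T+m['extrinsics'][:3,3]
    W[d<=0]=np.nan
    return W
def load(n,k='0'):
    f=np.load(f'pics/{n}{k}.npz');m=np.load(f'pics/{n}m.npz');m={k:m[k] for k in m}
    return f['p'],f['d'],m
def rect(xy):
    (c,(w,h),a)=cv2.minAreaRect(xy.astype(np.float32))
    # yaw = angle of long side direction (deg)
    if w<h: a+=90;w,h=h,w
    return np.round(c,1),round(w,1),round(h,1),round((a+90)%180-90,1)
E
python3 - <<'E'
from h import *
seeds={'scene':{'s':(295,132),'a':(263,148),'b':(230,178),'c':(171,219),'t':(128,236),'jar':(184,294)},
'side':{'s':(262,298),'a':(288,242),'b':(296,206),'c':(312,175),'t':(328,164),'jar':(265,135)}}
top={}
for n in seeds:
    p,d,m=load(n);W=cloud(p,d,m)
    z=W[:,:,2]
    tab=W[(abs(z)<15)];print(n,'table z',np.nanmedian(tab[:,2]), np.nanstd(tab[:,2]))
    obj=((z>12)&(z<110)).astype(np.uint8)
    nl,L=cv2.connectedComponents(obj)
    for k,(u,v) in seeds[n].items():
        q=W[L==L[v,u]]; h=np.percentile(q[:,2],85)
        hist=np.histogram(q[:,2],bins=np.arange(0,100,4))[0]
        print(k,L[v,u],len(q),'zmax',q[:,2].max().round(1),'xy',np.round(np.median(q[:,:2],0),1),rect(q[:,:2]),hist)
    g=p.astype(int).max(2)
    hs=cv2.cvtColor(p,cv2.COLOR_RGB2HSV)
    x0,y0=np.nanmedian(W[int(200),300,:2]),0
    roi=np.zeros((384,512),bool)
    if n=='scene': roi[145:250,258:355]=1
    else: roi[175:278,175:250]=1
    dark=((g<60)&roi&(abs(z-8)<6)).astype(np.uint8)
    nl,L,st,c=cv2.connectedComponentsWithStats(dark)
    for i in range(1,nl):
        if st[i,4]>60:
            q=W[L==i];print('mark',c[i].round(),st[i,4],'z',np.median(q[:,2]).round(1),'mean',q[:,:2].mean(0).round(1),rect(q[:,:2]))
    pq=W[roi&(z>40)];
    if len(pq):print('post',len(pq),pq.mean(0),pq.max(0))
E
```

```text
scene table z 0.020645161524043942 2.8225647776005496
s 27 133 zmax 35.2 xy [456.2 228.8] (array([452.7, 238.3]), 47.4, 34.5, -78.7) [ 0  0  0 18 14 15 35 44  7  0  0  0  0  0  0  0  0  0  0  0  0  0  0  0]
a 28 383 zmax 64.5 xy [451.5  59.2] (array([439.3,  71.8]), 68.4, 35.1, -42.5) [  0   0   0  20  23  19  20  23  19  20  23  25  21  23 129  15   3   0
   0   0   0   0   0   0]
b 35 368 zmax 54.9 xy [ 458.5 -106.7] (array([450.7, -90.4]), 62.5, 34.2, -61.5) [  0   0   0  22  23  23  20  21  23  25  20  80 103   8   0   0   0   0
   0   0   0   0   0   0]
c 42 448 zmax 45.0 xy [ 445.6 -294.6] (array([ 437.3, -289.8]), 50.0, 39.7, 70.2) [  0   0   0  36  30  39  35  33  43 211  19   2   0   0   0   0   0   0
   0   0   0   0   0   0]
t 44 493 zmax 45.6 xy [ 409.3 -386. ] (array([ 402. , -382.3]), 50.0, 36.3, 60.7) [  0   0   0  37  35  38  35  35  46 243  21   3   0   0   0   0   0   0
   0   0   0   0   0   0]
jar 46 1639 zmax 77.3 xy [ 642.2 -458.2] (array([ 633. , -450.3]), 60.7, 60.5, 9.6) [  0   0   0  45  54  50  47  47  57  51  79 106 124  57  15  44  51  49
 743  20   0   0
[... 1200 characters left out ...]
 0   0  34  35  41  40  38  42 141  14   2   0   0   0   0   0   0
   0   0   0   0   0   0]
jar 6 369 zmax 76.1 xy [ 623.2 -425.5] (array([ 626.9, -441.3]), 59.1, 58.5, 82.2) [ 0  0  0 17 19 19 16 26 16 21 18 29 23 19 10 19 19 21 75  2  0  0  0  0]
mark [227. 193.] 185 z 8.4 mean [ 653.2 -126.7] (array([ 652.9, -127.3]), 73.4, 42.2, -82.0)
mark [221. 208.] 229 z 8.4 mean [641.3 -43.6] (array([641.6, -44.1]), 71.6, 42.5, -82.5)
mark [213. 226.] 290 z 8.6 mean [629.   40.4] (array([628.9,  38.9]), 72.8, 42.7, -81.8)
mark [206. 247.] 305 z 8.5 mean [614.3 119.2] (array([617.6, 121.4]), 74.2, 42.7, -82.2)
post 113 [605.62215489 194.82083627  59.978708  ] [617.63240772 203.49306541  69.30036476]
```

Depth gives each module, and the heights (28, 38, 48 and 58 mm) match. The marks are at 84 mm pitch with yaw about -82°, and the post is at the +y end. Next I'll write the move helper and go to a look-down pose.

```bash
cat > mv.py <<'E'
import numpy as np,sys
from scipy.spatial.transform import Rotation as Ro
def down(yawc):  # closing line yaw, deg -> tool R, z down
    c=np.deg2rad(yawc); y=np.array([np.cos(c),np.sin(c),0]); z=np.array([0,0,-1.]); return np.stack([np.cross(y,z),y,z],1)
def plan(s,*targets):
    R0=Ro.from_rotvec(s['orientation']).as_matrix();p0=np.array(s['position'])
    print('from',p0.round(1),'cyaw',np.degrees(np.arctan2(R0[1,1],R0[0,1])).round(1),'w',round(s['width'],1),'t',round(s['t'],2))
    for x,y,z,c in targets:
        D=min((down(c+k) for k in (0,180)),key=lambda D:Ro.from_matrix(R0.T@D).magnitude())
        t=R0.T@(np.array([x,y,z])-p0)/500; r=Ro.from_matrix(R0.T@D).as_rotvec()
        print((x,y,z,c),'[%s],[%s]'%(','.join('%.4f'%v for v in t),','.join('%.4f'%v for v in r/np.pi)),'rows',np.ceil(max(np.linalg.norm(t)*12,np.degrees(np.linalg.norm(r))/7.16)))
E
python3 - <<'E'
from rig import *
from mv import *
m=camera_model('wrist');s=read_state()
R0=Ro.from_rotvec(s['orientation']).as_matrix()
print('cam in tool',R0.T@(m['extrinsics'][:3,3]-s['position']),(R0.T@m['extrinsics'][:3,:3]).round(2),m['fx'])
plan(s,(520,0,300,8))
E
```

```text
cam in tool [ 7.32922122e+01  4.81327052e-02 -1.79681494e+02] [[ 0.   -0.96 -0.29]
 [ 1.    0.   -0.  ]
 [ 0.   -0.29  0.96]] 297.3186396354542
from [ 158.6 -604.1  193.1] cyaw -75.3 w 85.0 t 0.1
(520, 0, 300, 8) [1.0059,-0.9853,-0.2126],[-0.0004,-0.0003,-0.4627] rows 18.0
```

arm_command --moves '[[[0.951,-0.937,-0.114],[0,0,-0.463],1],[[0.951,-0.937,-0.114],[0,0,-0.463],1],[[0.951,-0.937,-0.114],[0,0,-0.463],1],[[0.951,-0.937,-0.114],[0,0,-0.463],1],[[0.951,-0.937,-0.114],[0,0,-0.463],1],[[0.951,-0.937,-0.114],[0,0,-0.463],1],[[0.951,-0.937,-0.114],[0,0,-0.463],1],[[0.951,-0.937,-0.114],[0,0,-0.463],1],[[0.951,-0.937,-0.114],[0,0,-0.463],1],[[0.951,-0.937,-0.114],[0,0,-0.463],1],[[0.951,-0.937,-0.114],[0,0,-0.463],1],[[0.951,-0.937,-0.114],[0,0,-0.463],1],[[0.951,-0.937,-0.114],[0,0,-0.463],1],[[0.951,-0.937,-0.114],[0,0,-0.463],1],[[0.951,-0.937,-0.114],[0,0,-0.463],1],[[0.951,-0.937,-0.114],[0,0,-0.463],1],[[0.951,-0.937,-0.114],[0,0,-0.463],1],[[0.951,-0.937,-0.114],[0,0,-0.463],1],[[0.951,-0.937,-0.114],[0,0,-0.463],1],[[0.951,-0.937,-0.114],[0,0,-0.463],1]]'

```text
t: 1.77
position: [499.1, -32.1, 250.4]
orientation: [-2.062, -2.37, 0.001]
force: [0.8, -0.4, -0.7]
width: 85.5
grasp_force: 0.0
```

```bash
cat > w.py <<'E'
from rig import *
from mv import *
import cv2
def wcloud(d,m):
    v,u=np.mgrid[0:384,0:512]
    a=(u-m['cx'])/m['fx'];b=(v-m['cy'])/m['fy'];r=np.hypot(a,b)+1e-9
    k=np.tan(r)/r
    X=np.stack([a*k*d,b*k*d,d],-1)
    W=X@m['extrinsics'][:3,:3].T+m['extrinsics'][:3,3];W[d<=0]=np.nan;return W
def ortho(p,W,lo,hi,z0,res=1.0):  # picture of camera rays intersected with plane z0
    pass
def look(name):
    m=camera_model('wrist');p,d=grab_frame('wrist');cv2.imwrite(f'pics/{name}.png',p[:,:,::-1]);np.savez(f'pics/{name}.npz',p=p,d=d)
    return p,wcloud(d,m),m
def plane(m,z0):  # xy of every pixel's ray at height z0
    v,u=np.mgrid[0:384,0:512]
    a=(u-m['cx'])/m['fx'];b=(v-m['cy'])/m['fy'];r=np.hypot(a,b)+1e-9
    D=np.stack([a*np.sin(r)/r,b*np.sin(r)/r,np.cos(r)],-1)@m['extrinsics'][:3,:3].T
    o=m['extrinsics'][:3,3];k=(z0-o[2])/D[...,2:]
    return (o+k*D)[...,:2]
E
python3 - <<'E'
from w import *
from h import rect
s=read_state();plan(s)
p,W,m=look('w1');z=W[...,2];g=p.max(2).astype(int)
print('table',np.nanmedian(z[abs(z)<15]))
M=[(654,-127.5),(642.5,-45),(629,39),(617,121)]
for c in M:
    near=np.hypot(W[...,0]-c[0],W[...,1]-c[1])<55
    P=plane(m,8);dark=(near&(g<65)&(abs(z-8)<8)).astype(np.uint8)
    n,L,st,_=cv2.connectedComponentsWithStats(dark)
    if n<2: print(c,'none');continue
    i=1+st[1:,4].argmax();q=P[L==i];print('mark',c,len(q),q.mean(0).round(1),rect(q))
for k,c,hh in [('1',(452,240),28),('2',(437,-290),38),('3',(450,-89),48),('4',(438,74),58)]:
    near=np.hypot(W[...,0]-c[0],W[...,1]-c[1])<45
    t=near&(abs(z-hh)<4)
    q=plane(m,hh)[t]
    if len(q)>20: print('mod',k,len(q),np.median(z[t]).round(1),q.mean(0).round(1),rect(q))
E
```

```text
from [499.1 -32.1 250.4] cyaw 7.9 w 85.5 t 1.77
table -0.3232933152042392
(654, -127.5) none
(642.5, -45) none
mark (629, 39) 70 [623.   90.6] (array([623. ,  90.8]), 37.2, 5.1, 7.7)
mark (617, 121) 1188 [618.6 123.4] (array([619. , 123.3]), 70.7, 38.8, -82.1)
mod 2 446 37.6 [ 438.2 -285.8] (array([ 438.1, -286.6]), 52.9, 34.6, 68.9)
mod 3 971 47.8 [451.1 -89.1] (array([450.7, -89.5]), 58.5, 34.9, -61.4)
mod 4 1357 57.9 [438.7  73.9] (array([438.4,  74. ]), 66.5, 34.7, -41.4)
```

View pics/w1.png

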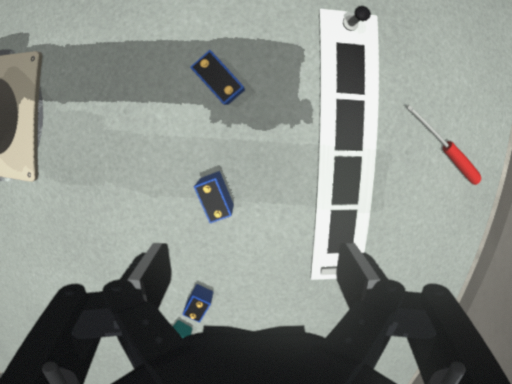

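The wrist view shows the plate along column 348, with marks at rows 68, 125, 180 and 232 and the post at (355,18). Module_4 is at (218,77), module_3 at (213,197) and module_2 at (198,302). I'll refine the marks and plan module_4 first.

```bash
python3 - <<'E'
from w import *
from h import rect
s=read_state()
m=camera_model('wrist');f=np.load('pics/w1.npz');p=f['p'];P=plane(m,8);g=p.max(2)
roi=np.zeros(g.shape,np.uint8);roi[38:242,318:378]=1
d=((g<130)&(roi>0)).astype(np.uint8)
n,L,st,c=cv2.connectedComponentsWithStats(d)
for i in range(1,n):
    if st[i,4]>500:
        q=P[L==i];print(c[i].round(),st[i,4],q.mean(0).round(1),rect(q))
plan(s,(438.5,74,150,48.3),(438.5,74,20,48.3))
E
```

```text
[350.  68.] 1350 [618.6 122.3] (array([619.3, 122.6]), 74.4, 41.8, -81.8)
[349. 125.] 1341 [630.6  39.7] (array([631. ,  39.3]), 74.1, 42.2, -81.9)
[346. 180.] 1223 [642.6 -43.1] (array([642.9, -43.9]), 74.6, 42.0, -82.0)
[342. 225.] 789 [ 653.2 -116.5] (array([ 653.5, -117.2]), 53.9, 41.9, -82.5)
from [499.1 -32.3 250.5] cyaw 7.9 w 85.0 t 1.82
(438.5, 74, 150, 48.3) [0.2273,-0.0907,0.2010],[-0.0003,0.0001,-0.2244] rows 6.0
(438.5, 74, 20, 48.3) [0.2274,-0.0905,0.4610],[-0.0003,0.0001,-0.2244] rows 7.0
```

arm_command --moves '[[[0.2274,-0.0906,0.2],[0,0,-0.2244],1],[[0.2274,-0.0906,0.2],[0,0,-0.2244],1],[[0.2274,-0.0906,0.2],[0,0,-0.2244],1],[[0.2274,-0.0906,0.2],[0,0,-0.2244],1],[[0.2274,-0.0906,0.2],[0,0,-0.2244],1],[[0.2274,-0.0906,0.2],[0,0,-0.2244],1],[[0.2274,-0.0906,0.2],[0,0,-0.2244],1],[[0.2274,-0.0906,0.2],[0,0,-0.2244],1],[[0.2274,-0.0906,0.2],[0,0,-0.2244],1],[[0.2274,-0.0906,0.25],[0,0,-0.2244],1],[[0.2274,-0.0906,0.3],[0,0,-0.2244],1],[[0.2274,-0.0906,0.35],[0,0,-0.2244],1],[[0.2274,-0.0906,0.4],[0,0,-0.2244],1],[[0.2274,-0.0906,0.44],[0,0,-0.2244],1],[[0.2274,-0.0906,0.461],[0,0,-0.2244],1],[[0.2274,-0.0906,0.461],[0,0,-0.2244],1],[[0.2274,-0.0906,0.461],[0,0,-0.2244],1],[[0.2274,-0.0906,0.461],[0,0,-0.2244],1],[[0.2274,-0.0906,0.461],[0,0,-0.2244],1]]'

```text
t: 3.4
position: [440.0, 75.6, 21.5]
orientation: [1.115, 2.935, 0.001]
force: [0.1, -0.2, 0.5]
width: 85.3
grasp_force: 0.0
```

arm_command --moves '[[[0,0,0],[0,0,0],-0.1],[[0,0,0],[0,0,0],-0.4],[[0,0,0],[0,0,0],-0.6],[[0,0,0],[0,0,0],-1],[[0,0,0],[0,0,0],-1],[[0,0,0],[0,0,0],-1],[[0,0,0],[0,0,0],-1],[[0,0,0],[0,0,0],-1],[[0,0,0],[0,0,0],-1],[[0,0,0],[0,0,0],-1]]'

```text
t: 4.23
position: [440.4, 75.5, 24.9]
orientation: [1.114, 2.935, -0.005]
force: [-25.9, -6.1, 77.0]
width: 0.0
grasp_force: 38.5
```

```bash
python3 - <<'E'
from w import *
s=read_state();print(s['force'],s['grasp_force']);x,y,z=s['position']
plan(s,(x,y,z+90,48.3),(618.3,122,z+98,8),(618.3,122,z+8,8))
E
```

```text
[-25.94604127  -6.0840584   76.95696747] 38.50272119361705
from [440.4  75.5  24.9] cyaw 48.4 w 0.0 t 4.23
(np.float64(440.4233789245352), np.float64(75.51817103112155), np.float64(114.86770164838363), 48.3) [-0.0007,-0.0003,-0.1800],[-0.0006,0.0012,0.0007] rows 3.0
(618.3, 122, np.float64(122.86770164838363), 8) [-0.2052,0.3053,-0.1958],[-0.0001,0.0013,0.2246] rows 6.0
(618.3, 122, np.float64(32.86770164838363), 8) [-0.2045,0.3056,-0.0158],[-0.0001,0.0013,0.2246] rows 6.0
```

Width 0 with 77 N upward means the grasp went wrong. I'll open and look before moving.

```bash
python3 - <<'E'
from w import *
import cv2
p,W,m=look('w2')
q,_=grab_frame('side');s,_=grab_frame('scene')
cv2.imwrite('pics/c2.png',np.hstack([p,cv2.resize(q[180:320,200:400],None,fx=2.74,fy=2.74)[:384,:]])[:, :, ::-1][:,:1060])
im=cv2.imread('pics/c2.png');cv2.imwrite('pics/c2.png',cv2.resize(im,(800,int(im.shape[0]*800/im.shape[1]))))
E
```

```text
(no output)
```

View pics/c2.png

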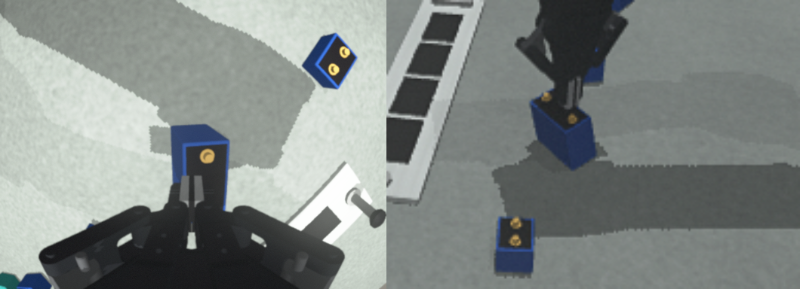

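```bash
python3 - <<'E'
from w import *
from h import rect
m=camera_model('wrist');f=np.load('pics/w2.npz');W=wcloud(f['d'],m);p=f['p']
s=read_state();R0=Ro.from_rotvec(s['orientation']).as_matrix()
T=(W-s['position'])@R0   # tool frame
near=np.hypot(W[...,0]-438,W[...,1]-74)<60
z=W[...,2]
print(np.histogram(z[near],bins=np.arange(-5,100,5)))
fin=near&(abs(T[...,1])<25)&(z>66)
print('finger tool z max, ',np.nanmax(T[fin],0),np.nanmin(T[fin],0))
t=near&(abs(z-58)<5)&(p.max(2)<110)
print(rect(W[t][:,:2]),np.median(z[t]))
# view crop big
cv2.imwrite('pics/c3.png',cv2.resize(p[140:384,120:400,::-1],None,fx=2.4,fy=2.4,interpolation=cv2.INTER_CUBIC))
E
```

```text
(array([7998, 3265,   90,  157,  178,  166,  177,  199,  216,  223,  224,
        268, 2174, 1621,  217,  232,  249,  297,  305,  282]), array([-5,  0,  5, 10, 15, 20, 25, 30, 35, 40, 45, 50, 55, 60, 65, 70, 75,
       80, 85, 90, 95]))
finger tool z max,  [ 26.1067387   24.99093312 -41.13237801] [ -11.97227495  -24.99655425 -141.51299756]
(array([442.4,  85.5]), 57.1, 33.3, -40.8) 58.67804028180393
```

View pics/c3.png

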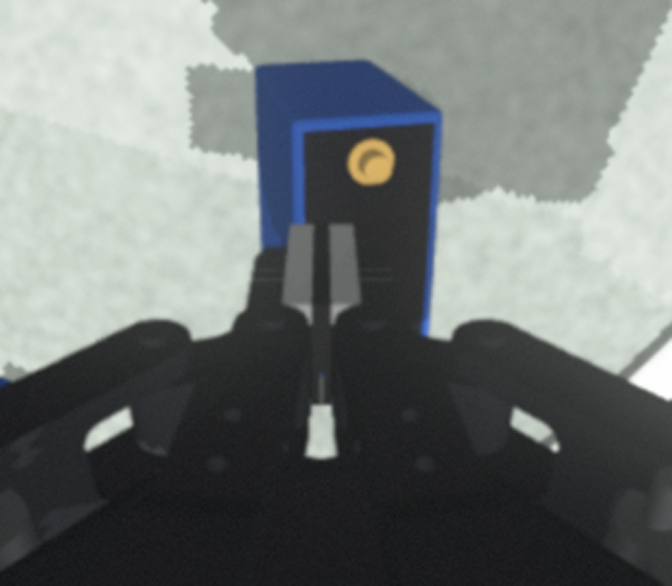

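```bash
python3 - <<'E'
from w import *
m=camera_model('wrist');f=np.load('pics/w2.npz');W=wcloud(f['d'],m)
s=read_state();R0=Ro.from_rotvec(s['orientation']).as_matrix()
T=(W-s['position'])@R0
for v in (225,232,236,240,250,260,268,275):
    print(v,[tuple(T[v,u].round(0)) for u in (226,235,243,248,253,260,265,275)])
f=np.load('pics/w1.npz');d=f['d']  # open fingers at w1, in tool frame
s1p=np.array([499.1,-32.2,250.4]);
m1=dict(m);E=np.eye(4);Rt=R0.T@m['extrinsics'][:3,:3];E[:3,:3]=Rt;E[:3,3]=R0.T@(m['extrinsics'][:3,3]-s['position']);m1['extrinsics']=E
T1=wcloud(d,m1)
for v,u in [(250,155),(245,160),(255,345),(245,348),(260,165)]: print('open',v,u,T1[v,u].round(0))
E
```

```text
225 [(np.float64(-12.0), np.float64(-20.0), np.float64(26.0)), (np.float64(6.0), np.float64(-10.0), np.float64(-19.0)), (np.float64(14.0), np.float64(-5.0), np.float64(-39.0)), (np.float64(14.0), np.float64(-2.0), np.float64(-39.0)), (np.float64(14.0), np.float64(0.0), np.float64(-38.0)), (np.float64(13.0), np.float64(4.0), np.float64(-37.0)), (np.float64(13.0), np.float64(6.0), np.float64(-36.0)), (np.float64(13.0), np.float64(12.0), np.float64(-35.0))]
232 [(np.float64(-18.0), np.float64(-20.0), np.float64(26.0)), (np.float64(1.0), np.float64(-11.0), np.float64(-17.0)), (np.float64(10.0), np.float64(-5.0), np.float64(-39.0)), (np.float64(10.0), np.float64(-2.0), np.float64(-38.0)), (np.float64(10.0), np.float64(0.0), np.float64(-37.0)), (np.float64(10.0), np.float64(4.0), np.float64(-37.0)), (np.float64(9.0), np.float64(6.0), np.float64(-36.0)), (np.float64(8.0), np.float64(12.0), np.float64(-34.0))]
236 [(np.float64(-22.0), np.float64(-20.0), np.float64(26.0)), (np.float64(-2.0), np.float64(-11.0), np.float64(-16.0)), (np.float64(11.0), np.float64(-5.0), np.float64(-45.0)), (np.fl
[... 2009 characters left out ...]
 np.float64(5.0), np.float64(-78.0)), (np.float64(13.0), np.float64(9.0), np.float64(-80.0))]
275 [(np.float64(13.0), np.float64(-10.0), np.float64(-84.0)), (np.float64(12.0), np.float64(-7.0), np.float64(-83.0)), (np.float64(11.0), np.float64(-4.0), np.float64(-82.0)), (np.float64(11.0), np.float64(-2.0), np.float64(-82.0)), (np.float64(6.0), np.float64(0.0), np.float64(-74.0)), (np.float64(12.0), np.float64(3.0), np.float64(-83.0)), (np.float64(12.0), np.float64(5.0), np.float64(-82.0)), (np.float64(13.0), np.float64(8.0), np.float64(-85.0))]
open 250 155 [ 11. -45. -63.]
open 245 160 [ 10. -44. -56.]
open 255 345 [  8.  43. -61.]
open 245 348 [ 11.  46. -56.]
open 260 165 [  3. -42. -57.]
```

The depth shows the shut fingertips actually end about 34 mm behind the reported TCP, so they closed on top of module_4, which is still upright. I'll raise the arm, open and re-measure, then use that offset.

arm_command --moves '[[[0,0,-0.02],[0,0,0],-1],[[0,0,-0.08],[0,0,0],-1],[[0,0,-0.16],[0,0,0],0],[[0,0,-0.24],[0,0,0],1],[[-0.06,0,-0.24],[0,0,0],1],[[-0.12,0,-0.24],[0,0,0],1],[[-0.12,0,-0.24],[0,0,0],1],[[-0.12,0,-0.24],[0,0,0],1],[[-0.12,0,-0.24],[0,0,0],1]]'

```text
t: 5.13
position: [483.3, 36.4, 140.0]
orientation: [-1.113, -2.936, -0.0]
force: [-1.0, -0.1, 0.6]
width: 83.3
grasp_force: 0.0
```

```bash
cat >> w.py <<'E'
def mod(W,m,c,hh,rad=45,cov=None):
    from h import rect
    z=W[...,2];t=(np.hypot(W[...,0]-c[0],W[...,1]-c[1])<rad)&(abs(z-hh)<4)
    q=plane(m,hh)[t]
    if len(q)>20: print('mod h',hh,len(q),np.median(z[t]).round(1),q.mean(0).round(1),rect(q))
def tips(W,s):
    R0=Ro.from_rotvec(s['orientation']).as_matrix();T=(W-s['position'])@R0
    f=(T[...,0]>-15)&(T[...,0]<20)&(abs(T[...,1])<60)&(W[...,2]>75)
    print('lowest finger tool z pct99.5',np.percentile(T[f][:,2],[95,99,99.9]).round(1))
E
python3 - <<'E'
from w import *
s=read_state();p,W,m=look('w3');mod(W,m,(438,74),58);mod(W,m,(452,240),28);tips(W,s)
plan(s,(438.5,74,100,48.6),(438.5,74,-22,48.6))
E
```

```text
mod h 58 2770 57.9 [437.8  74.4] (array([437.9,  74.3]), 64.9, 33.8, -41.5)
mod h 28 1062 27.9 [452.1 238.8] (array([452.2, 239.2]), 43.5, 34.9, -75.9)
lowest finger tool z pct99.5 [-67.4 -55.5 -50.2]
from [483.3  36.4 140. ] cyaw 48.5 w 83.3 t 5.13
(438.5, 74, 100, 48.6) [0.1169,-0.0031,0.0801],[-0.0000,-0.0004,-0.0007] rows 2.0
(438.5, 74, -22, 48.6) [0.1166,-0.0030,0.3241],[-0.0000,-0.0004,-0.0007] rows 5.0
```

View pics/w3.png

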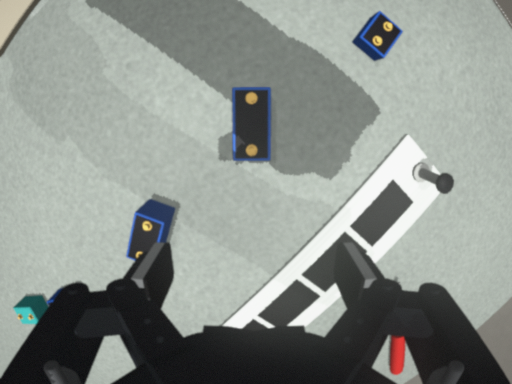

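The picture shows module_4 upright at pixel (251,124), module_1 at (378,36) and module_3 at (150,228). The open fingertips end at tool z of about -50, which agrees with the offset.

arm_command --moves '[[[0.118,-0.0032,0.08],[0,0,0],1],[[0.118,-0.0032,0.08],[0,0,0],1],[[0.118,-0.0032,0.08],[0,0,0],1],[[0.118,-0.0032,0.08],[0,0,0],1],[[0.118,-0.0032,0.14],[0,0,0],1],[[0.118,-0.0032,0.2],[0,0,0],1],[[0.118,-0.0032,0.26],[0,0,0],1],[[0.118,-0.0032,0.3],[0,0,0],1],[[0.118,-0.0032,0.32],[0,0,0],1],[[0.118,-0.0032,0.324],[0,0,0],1],[[0.118,-0.0032,0.324],[0,0,0],1],[[0.118,-0.0032,0.324],[0,0,0],1],[[0.118,-0.0032,0.324],[0,0,0],1]]'

```text
t: 6.27
position: [439.9, 73.7, -20.4]
orientation: [1.114, 2.935, 0.001]
force: [0.0, -0.3, 1.2]
width: 85.4
grasp_force: 0.0
```

arm_command --moves '[[[0.0036,-0.0016,0],[0,0,0],1],[[0.0036,-0.0016,0],[0,0,0],0.2],[[0.0036,-0.0016,0],[0,0,0],-0.1],[[0.0036,-0.0016,0],[0,0,0],-0.3],[[0.0036,-0.0016,0],[0,0,0],-1],[[0.0036,-0.0016,0],[0,0,0],-1],[[0.0036,-0.0016,0],[0,0,0],-1],[[0.0036,-0.0016,0],[0,0,0],-1],[[0.0036,-0.0016,0],[0,0,0],-1],[[0.0036,-0.0016,0],[0,0,0],-1]]'

```text
t: 7.1
position: [437.0, 74.3, -21.5]
orientation: [1.114, 2.937, -0.0]
force: [-0.2, -1.2, 5.7]
width: 33.7
grasp_force: 60.0
```

```bash
python3 - <<'E'
from w import *
s=read_state();print(s['force'],s['grasp_force']);x,y,z=s['position']
p,W,m=look('w4')
mod(W,m,(438,74),58)
plan(s,(x,y,z+80,48.5),(618.3,122,z+80,8),(618.3,122,z+10,8))
E
```

```text
[-0.23031632 -1.2326648   5.70288359] 59.97183859348297
mod h 58 9623 57.9 [429.8  81.1] (array([430.2,  80.7]), 65.7, 61.2, 5.6)
from [437.   74.3 -21.5] cyaw 48.4 w 33.7 t 7.1
(np.float64(436.9594429374331), np.float64(74.33256635546519), np.float64(58.53324547935213), 48.5) [-0.0001,0.0000,-0.1600],[0.0000,0.0001,-0.0003] rows 2.0
(618.3, 122, np.float64(58.53324547935213), 8) [-0.2082,0.3119,-0.1599],[0.0001,0.0001,0.2247] rows 6.0
(618.3, 122, np.float64(-11.466754520647864), 8) [-0.2082,0.3119,-0.0199],[0.0001,0.0001,0.2247] rows 6.0
```

View pics/w4.png

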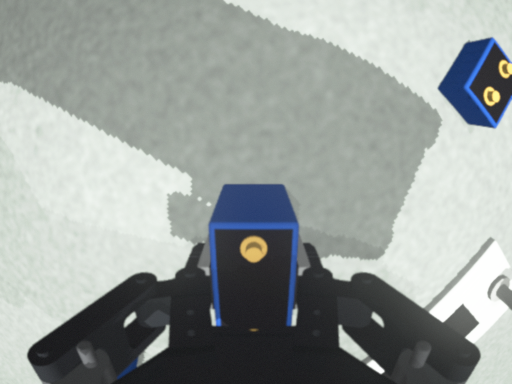

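Module_4 is gripped square, at a width of 33.7 mm. Next I'll lift it and carry it to the mark by the post.

arm_command --moves '[[[0,0,-0.04],[0,0,0],-1],[[0,0,-0.1],[0,0,0],-1],[[0,0,-0.16],[0,0,0],-1],[[-0.02,0.03,-0.16],[0,0,0.0225],-1],[[-0.06,0.09,-0.16],[0,0,0.06],-1],[[-0.1,0.15,-0.16],[0,0,0.1],-1],[[-0.14,0.21,-0.16],[0,0,0.14],-1],[[-0.17,0.255,-0.16],[0,0,0.18],-1],[[-0.195,0.295,-0.16],[0,0,0.21],-1],[[-0.2071,0.3128,-0.16],[0,0,0.2247],-1],[[-0.2071,0.3128,-0.16],[0,0,0.2247],-1],[[-0.2071,0.3128,-0.16],[0,0,0.2247],-1],[[-0.2071,0.3128,-0.16],[0,0,0.2247],-1],[[-0.2071,0.3128,-0.08],[0,0,0.2247],-1],[[-0.2071,0.3128,-0.04],[0,0,0.2247],-1],[[-0.2071,0.3128,-0.03],[0,0,0.2247],-1],[[-0.2071,0.3128,-0.03],[0,0,0.2247],-1],[[-0.2071,0.3128,-0.03],[0,0,0.2247],-1]]'

```text
t: 8.65
position: [618.2, 122.7, -5.4]
orientation: [2.06, 2.371, 0.001]
force: [0.2, -0.1, -1.9]
width: 33.1
grasp_force: 60.5
```

```bash
python3 - <<'E'
from w import *
p,W,m=look('w5')
s=read_state();print(s['force'],s['grasp_force'])
plan(s,(618.2,122.7,-12.7,8))
E
```

```text
[ 0.59020359  0.54448389 -1.26148385] 60.466740131378174
from [618.8 122.9  -4.9] cyaw 8.0 w 33.2 t 8.7
(618.2, 122.7, -12.7, 8) [-0.0002,-0.0013,0.0157],[0.0007,-0.0000,0.0001] rows 1.0
```

View pics/w5.png

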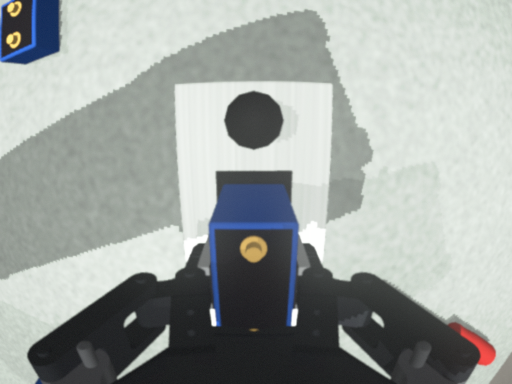

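The held module is centred over the mark: the mark's far end spans columns 216–292 and the module 212–297. I'll lower, release and rise.

arm_command --moves '[[[0,-0.0006,0.008],[0,0,0],-1],[[0,-0.0006,0.014],[0,0,0],-1],[[0,-0.0006,0.0152],[0,0,0],-1],[[0,-0.0006,0.0156],[0,0,0],-1],[[0,-0.0006,0.0156],[0,0,0],-1],[[0,-0.0006,0.0156],[0,0,0],-0.1],[[0,-0.0006,0.0156],[0,0,0],0.1],[[0,-0.0006,0.0156],[0,0,0],0.4],[[0,-0.0006,0.0156],[0,0,0],1],[[0,-0.0006,0.0156],[0,0,0],1],[[0,-0.0006,0.0156],[0,0,0],1],[[0,-0.0006,-0.06],[0,0,0],1],[[0,-0.0006,-0.14],[0,0,0],1],[[0,-0.0006,-0.22],[0,0,0],1],[[-0.08,-0.0006,-0.26],[0,0,0],1],[[-0.16,-0.0006,-0.26],[0,0,0],1],[[-0.2,-0.0006,-0.26],[0,0,0],1],[[-0.2,-0.0006,-0.26],[0,0,0],1],[[-0.2,-0.0006,-0.26],[0,0,0],1]]'

```text
t: 10.28
position: [631.7, 21.7, 123.2]
orientation: [2.065, 2.367, -0.001]
force: [0.1, 1.3, -1.1]
width: 85.4
grasp_force: 0.0
```

```bash
cat >> w.py <<'E'
def marks(p,W,m,lim=900):
    from h import rect
    P=plane(m,8);g=p.max(2);z=W[...,2]
    # dark pixels on the plate, in the row's strip
    u=np.array([.139,-.990]);n=np.array([.990,.139]);o=np.array([618.5,122.])
    a=(P-o)@u;b=(P-o)@n
    d=((abs(b)<32)&(a>-42)&(a<300)&(abs(z-8)<6)&(g<120)).astype(np.uint8)
    N,L,st,c=cv2.connectedComponentsWithStats(d)
    for i in range(1,N):
        if st[i,4]>lim: q=P[L==i];print('mark',c[i].round(),st[i,4],rect(q))
E
python3 - <<'E'
from w import *
p,W,m=look('w6');s=read_state()
marks(p,W,m);mod(W,m,(618.3,122),66);mod(W,m,(450.7,-89.3),48)
plan(s,(450.8,-89.4,90,28.4),(450.8,-89.4,-26,28.4))
E
```

```text
mark [255. 162.] 3103 (array([630.7,  39.8]), 74.3, 43.3, -82.0)
mark [255. 237.] 2391 (array([642.6, -43.4]), 74.3, 43.1, -82.0)
mark [255. 299.] 1650 (array([ 655.1, -127.1]), 73.4, 42.2, -81.9)
mod h 66 3369 65.9 [618.7 121.4] (array([618.4, 121.7]), 65.2, 33.7, -82.1)
mod h 48 1055 47.6 [452.9 -87.4] (array([452.9, -88.2]), 58.5, 37.1, -60.9)
from [631.4  23.8 123.2] cyaw 8.0 w 85.3 t 10.33
(450.8, -89.4, 90, 28.4) [-0.1741,-0.3891,0.0664],[-0.0000,-0.0002,-0.1135] rows 6.0
(450.8, -89.4, -26, 28.4) [-0.1742,-0.3891,0.2984],[-0.0000,-0.0002,-0.1135] rows 7.0
```

```bash
python3 - <<'E'
from w import *
s=read_state();plan(s,(479.4,-142.2,130,28.4))
E
```

```text
from [631.4  23.8 123.2] cyaw 8.0 w 85.3 t 10.33
(479.4, -142.2, 130, 28.4) [-0.2866,-0.3471,-0.0137],[-0.0000,-0.0002,-0.1135] rows 6.0
```

arm_command --moves '[[[-0.287,-0.347,-0.014],[0,0,-0.1135],1],[[-0.287,-0.347,-0.014],[0,0,-0.1135],1],[[-0.287,-0.347,-0.014],[0,0,-0.1135],1],[[-0.287,-0.347,-0.014],[0,0,-0.1135],1],[[-0.287,-0.347,-0.014],[0,0,-0.1135],1],[[-0.287,-0.347,-0.014],[0,0,-0.1135],1],[[-0.287,-0.347,-0.014],[0,0,-0.1135],1],[[-0.287,-0.347,-0.014],[0,0,-0.1135],1],[[-0.287,-0.347,-0.014],[0,0,-0.1135],1],[[-0.287,-0.347,-0.014],[0,0,-0.1135],1],[[-0.287,-0.347,-0.014],[0,0,-0.1135],1],[[-0.287,-0.347,-0.014],[0,0,-0.1135],1]]'

```text
t: 11.33
position: [480.2, -141.4, 130.2]
orientation: [-1.605, -2.7, -0.001]
force: [-1.3, 0.2, 0.7]
width: 85.5
grasp_force: 0.0
```

```bash
python3 - <<'E'
from w import *
p,W,m=look('w7');s=read_state();mod(W,m,(451,-89),48);mod(W,m,(438,-287),38)
plan(s,(450.8,-89.4,90,28.4),(450.8,-89.4,-27,28.4))
E
```

```text
mod h 48 2422 47.9 [450.4 -89.6] (array([450.6, -89.6]), 57.0, 34.1, -61.9)
mod h 38 146 37.4 [ 454.  -274.8] (array([ 455.7, -277. ]), 32.4, 13.4, -76.5)
from [ 480.1 -141.7  130.1] cyaw 28.5 w 85.7 t 11.38
(450.8, -89.4, 90, 28.4) [0.1199,-0.0016,0.0804],[0.0001,-0.0002,0.0007] rows 2.0
(450.8, -89.4, -27, 28.4) [0.1198,-0.0016,0.3144],[0.0001,-0.0002,0.0007] rows 5.0
```

arm_command --moves '[[[0.12,-0.002,0.08],[0,0,0.0007],1],[[0.12,-0.002,0.08],[0,0,0.0007],1],[[0.12,-0.002,0.08],[0,0,0.0007],1],[[0.12,-0.002,0.08],[0,0,0.0007],1],[[0.12,-0.002,0.08],[0,0,0.0007],1],[[0.12,-0.002,0.14],[0,0,0.0007],1],[[0.12,-0.002,0.2],[0,0,0.0007],1],[[0.12,-0.002,0.26],[0,0,0.0007],1],[[0.12,-0.002,0.3],[0,0,0.0007],1],[[0.12,-0.002,0.314],[0,0,0.0007],1],[[0.12,-0.002,0.314],[0,0,0.0007],1],[[0.12,-0.002,0.314],[0,0,0.0007],1],[[0.12,-0.002,0.314],[0,0,0.0007],0.2],[[0.12,-0.002,0.314],[0,0,0.0007],-0.1],[[0.12,-0.002,0.314],[0,0,0.0007],-0.3],[[0.12,-0.002,0.314],[0,0,0.0007],-1],[[0.12,-0.002,0.314],[0,0,0.0007],-1],[[0.12,-0.002,0.314],[0,0,0.0007],-1],[[0.12,-0.002,0.314],[0,0,0.0007],-1],[[0.12,-0.002,0.314],[0,0,0.0007],-1]]'

```text
t: 13.05
position: [450.9, -90.6, -25.9]
orientation: [1.61, 2.696, -0.0]
force: [-0.6, 0.7, 7.2]
width: 33.4
grasp_force: 60.2
```

```bash
python3 - <<'E'
from w import *
s=read_state();print(s['force'],s['grasp_force']);x,y,z=s['position']
off=(np.array([450.5,-89.6])-[x,y])@np.array([-np.sin(np.radians(28.4)),np.cos(np.radians(28.4))]);print('module along tool x',off)
tx=630.7+.139*off;ty=39.7-.99*off
plan(s,(x,y,z+85,28.4),(tx,ty,z+85,8),(tx,ty,z+16,8),(tx,ty,z+8.4,8))
E
```

```text
[-0.64287532  0.73850263  7.23174356] 60.171639919281006
module along tool x 1.08623698048359
from [450.9 -90.6 -25.9] cyaw 28.3 w 33.4 t 13.05
(np.float64(450.88709809811115), np.float64(-90.62555018170154), np.float64(59.07860625650076), 28.4) [-0.0002,0.0001,-0.1700],[0.0002,0.0004,-0.0006] rows 3.0
(np.float64(630.8509869402873), np.float64(38.624625389321245), np.float64(59.07860625650076), 8) [0.0568,0.4396,-0.1698],[0.0003,0.0004,0.1128] rows 6.0
(np.float64(630.8509869402873), np.float64(38.624625389321245), np.float64(-9.921393743499241), 8) [0.0569,0.4395,-0.0318],[0.0003,0.0004,0.1128] rows 6.0
(np.float64(630.8509869402873), np.float64(38.624625389321245), np.float64(-17.52139374349924), 8) [0.0570,0.4395,-0.0166],[0.0003,0.0004,0.1128] rows 6.0
```

arm_command --moves '[[[0,0,-0.06],[0,0,0],-1],[[0,0,-0.12],[0,0,0],-1],[[0,0,-0.17],[0,0,0],-1],[[0.006,0.05,-0.17],[0,0,0.01],-1],[[0.015,0.12,-0.17],[0,0,0.03],-1],[[0.025,0.19,-0.17],[0,0,0.05],-1],[[0.035,0.26,-0.17],[0,0,0.07],-1],[[0.044,0.33,-0.17],[0,0,0.09],-1],[[0.052,0.4,-0.17],[0,0,0.105],-1],[[0.0568,0.4395,-0.17],[0,0,0.1128],-1],[[0.0568,0.4395,-0.17],[0,0,0.1128],-1],[[0.0568,0.4395,-0.17],[0,0,0.1128],-1],[[0.0568,0.4395,-0.17],[0,0,0.1128],-1],[[0.0568,0.4395,-0.1],[0,0,0.1128],-1],[[0.0568,0.4395,-0.05],[0,0,0.1128],-1],[[0.0568,0.4395,-0.03],[0,0,0.1128],-1],[[0.0568,0.4395,-0.03],[0,0,0.1128],-1],[[0.0568,0.4395,-0.03],[0,0,0.1128],-1],[[0.0568,0.4395,-0.03],[0,0,0.1128],-1],[[0.0568,0.4395,-0.03],[0,0,0.1128],-1]]'

```text
t: 14.72
position: [631.4, 38.9, -9.8]
orientation: [2.06, 2.369, 0.003]
force: [1.3, 0.4, -1.5]
width: 33.8
grasp_force: 60.7
```

```bash
python3 - <<'E'
from w import *
s=read_state();print(s['force'],s['grasp_force'])
plan(s,(630.85,38.62,-17.3,8))
E
```

```text
[ 1.2622997   0.36438395 -1.49429778] 60.701444149017334
from [631.4  38.9  -9.8] cyaw 8.0 w 33.8 t 14.72
(630.85, 38.62, -17.3, 8) [-0.0003,-0.0013,0.0150],[0.0008,0.0001,-0.0001] rows 1.0
```

arm_command --moves '[[[0,-0.0006,0.008],[0,0,0],-1],[[0,-0.0006,0.013],[0,0,0],-1],[[0,-0.0006,0.0148],[0,0,0],-1],[[0,-0.0006,0.0148],[0,0,0],-1],[[0,-0.0006,0.0148],[0,0,0],-1],[[0,-0.0006,0.0148],[0,0,0],-0.1],[[0,-0.0006,0.0148],[0,0,0],0.1],[[0,-0.0006,0.0148],[0,0,0],0.4],[[0,-0.0006,0.0148],[0,0,0],1],[[0,-0.0006,0.0148],[0,0,0],1],[[0,-0.0006,0.0148],[0,0,0],1],[[0,-0.0006,-0.06],[0,0,0],1],[[0,-0.0006,-0.14],[0,0,0],1],[[0,-0.0006,-0.22],[0,0,0],1],[[-0.08,-0.0006,-0.26],[0,0,0],1],[[-0.16,-0.0006,-0.26],[0,0,0],1],[[-0.16,-0.0006,-0.26],[0,0,0],1],[[-0.16,-0.0006,-0.26],[0,0,0],1],[[-0.16,-0.0006,-0.26],[0,0,0],1],[[-0.16,-0.0006,-0.26],[0,0,0],1]]'

```text
t: 16.38
position: [640.8, -38.8, 117.9]
orientation: [-2.058, -2.372, -0.0]
force: [0.2, 0.3, -0.4]
width: 85.2
grasp_force: 0.0
```

```bash
python3 - <<'E'
from w import *
p,W,m=look('w8');s=read_state()
marks(p,W,m);mod(W,m,(618.3,122),66);mod(W,m,(630.7,39.7),56)
# look pose for module_2 : long yaw ~69 -> closing -21, tool x yaw 69
c=-21;x=np.array([-np.sin(np.radians(c)),np.cos(np.radians(c))])
q=np.array([438.1,-287])-60*x
plan(s,(*q.round(1),130,c))
E
```

```text
mark [254. 185.] 3022 (array([642.7, -43.8]), 74.6, 43.2, -81.7)
mark [254. 258.] 2217 (array([ 654.8, -126.4]), 74.2, 42.7, -81.9)
mod h 66 1639 65.9 [621.  104.8] (array([621.1, 104.6]), 34.1, 33.5, 8.2)
mod h 56 2823 55.9 [630.8  39.1] (array([630.9,  39.1]), 56.5, 34.3, -81.8)
from [640.8 -38.7 118. ] cyaw 8.1 w 85.5 t 16.43
(np.float64(416.6), np.float64(-343.0), 130, -21) [-0.5392,-0.5298,-0.0242],[-0.0002,-0.0002,0.1618] rows 10.0
```

Module_3 is within 1 mm of its mark. Next is module_2.

arm_command --moves '[[[-0.539,-0.53,-0.024],[0,0,0.162],1],[[-0.539,-0.53,-0.024],[0,0,0.162],1],[[-0.539,-0.53,-0.024],[0,0,0.162],1],[[-0.539,-0.53,-0.024],[0,0,0.162],1],[[-0.539,-0.53,-0.024],[0,0,0.162],1],[[-0.539,-0.53,-0.024],[0,0,0.162],1],[[-0.539,-0.53,-0.024],[0,0,0.162],1],[[-0.539,-0.53,-0.024],[0,0,0.162],1],[[-0.539,-0.53,-0.024],[0,0,0.162],1],[[-0.539,-0.53,-0.024],[0,0,0.162],1],[[-0.539,-0.53,-0.024],[0,0,0.162],1],[[-0.539,-0.53,-0.024],[0,0,0.162],1],[[-0.539,-0.53,-0.024],[0,0,0.162],1],[[-0.539,-0.53,-0.024],[0,0,0.162],1],[[-0.539,-0.53,-0.024],[0,0,0.162],1],[[-0.539,-0.53,-0.024],[0,0,0.162],1]]'

```text
t: 17.77
position: [416.9, -343.3, 130.3]
orientation: [-2.59, -1.778, -0.0]
force: [0.4, 0.6, 0.5]
width: 85.2
grasp_force: 0.0
```

```bash
python3 - <<'E'
from w import *
p,W,m=look('w9');s=read_state();mod(W,m,(438,-287),38,rad=40);mod(W,m,(402,-382),38,rad=40)
plan(s,(438.1,-287,70,-21),(438.1,-287,-31,-21))
E
```

```text
mod h 38 1914 37.9 [ 437.3 -289.1] (array([ 437.2, -288.9]), 49.0, 33.7, 69.5)
mod h 38 1531 37.8 [ 402. -380.] (array([ 401.7, -380.7]), 50.3, 34.0, 60.6)
from [ 416.7 -343.6  130.3] cyaw -21.1 w 85.3 t 17.82
(438.1, -287, 70, -21) [0.1209,-0.0008,0.1206],[0.0000,-0.0000,-0.0005] rows 3.0
(438.1, -287, -31, -21) [0.1209,-0.0008,0.3226],[0.0000,-0.0000,-0.0005] rows 5.0
```

View pics/w9.png

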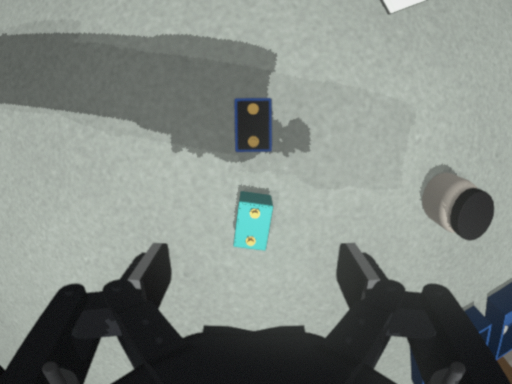

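The picture shows module_2 at (253,125), the turquoise look-alike at (254,221), clear of the grasp, and the jar at (468,208).

arm_command --moves '[[[0.1166,-0.0008,0.12],[0,0,-0.0025],1],[[0.1166,-0.0008,0.12],[0,0,-0.0025],1],[[0.1166,-0.0008,0.12],[0,0,-0.0025],1],[[0.1166,-0.0008,0.12],[0,0,-0.0025],1],[[0.1166,-0.0008,0.12],[0,0,-0.0025],1],[[0.1166,-0.0008,0.18],[0,0,-0.0025],1],[[0.1166,-0.0008,0.24],[0,0,-0.0025],1],[[0.1166,-0.0008,0.29],[0,0,-0.0025],1],[[0.1166,-0.0008,0.315],[0,0,-0.0025],1],[[0.1166,-0.0008,0.323],[0,0,-0.0025],1],[[0.1166,-0.0008,0.323],[0,0,-0.0025],1],[[0.1166,-0.0008,0.323],[0,0,-0.0025],1],[[0.1166,-0.0008,0.323],[0,0,-0.0025],0.2],[[0.1166,-0.0008,0.323],[0,0,-0.0025],-0.1],[[0.1166,-0.0008,0.323],[0,0,-0.0025],-0.3],[[0.1166,-0.0008,0.323],[0,0,-0.0025],-1],[[0.1166,-0.0008,0.323],[0,0,-0.0025],-1],[[0.1166,-0.0008,0.323],[0,0,-0.0025],-1],[[0.1166,-0.0008,0.323],[0,0,-0.0025],-1],[[0.1166,-0.0008,0.323],[0,0,-0.0025],-1]]'

```text
t: 19.48
position: [437.3, -289.9, -30.5]
orientation: [2.584, 1.785, 0.0]
force: [-1.4, 0.2, 7.5]
width: 33.4
grasp_force: 60.5
```

```bash
cat >> w.py <<'E'
def place(c,mod_xy,mark):
    s=read_state();print(s['force'],s['grasp_force']);x,y,z=s['position']
    off=(np.array(mod_xy)-[x,y])@np.array([-np.sin(np.radians(c)),np.cos(np.radians(c))]);print('module along tool x',off)
    tx=mark[0]+.139*off;ty=mark[1]-.99*off
    plan(s,(x,y,z+85,c),(tx,ty,z+85,8),(tx,ty,z+16,8),(tx,ty,z+8.4,8))
E
python3 - <<'E'
from w import *
place(-20.6,(437.3,-289),(642.6,-43.6))
E
```

```text
[-1.4379356   0.19064551  7.54603673] 60.4626739025116
module along tool x 0.8950934182230383
from [ 437.3 -289.9  -30.5] cyaw -20.7 w 33.4 t 19.48
(np.float64(437.28002317373705), np.float64(-289.94872676879436), np.float64(54.47220385945189), -20.6) [-0.0001,0.0001,-0.1700],[0.0003,0.0002,-0.0006] rows 3.0
(np.float64(642.7244179851331), np.float64(-44.48614248404081), np.float64(54.47220385945189), 8) [0.6044,0.2109,-0.1701],[0.0002,0.0002,-0.1595] rows 8.0
(np.float64(642.7244179851331), np.float64(-44.48614248404081), np.float64(-14.527796140548112), 8) [0.6045,0.2107,-0.0321],[0.0002,0.0002,-0.1595] rows 8.0
(np.float64(642.7244179851331), np.float64(-44.48614248404081), np.float64(-22.127796140548114), 8) [0.6045,0.2107,-0.0169],[0.0002,0.0002,-0.1595] rows 8.0
```

arm_command --moves '[[[0,0,-0.06],[0,0,0],-1],[[0,0,-0.12],[0,0,0],-1],[[0,0,-0.17],[0,0,0],-1],[[0.05,0.017,-0.17],[0,0,-0.013],-1],[[0.12,0.042,-0.17],[0,0,-0.032],-1],[[0.19,0.066,-0.17],[0,0,-0.05],-1],[[0.26,0.09,-0.17],[0,0,-0.07],-1],[[0.33,0.115,-0.17],[0,0,-0.09],-1],[[0.4,0.14,-0.17],[0,0,-0.11],-1],[[0.47,0.164,-0.17],[0,0,-0.13],-1],[[0.54,0.188,-0.17],[0,0,-0.145],-1],[[0.59,0.206,-0.17],[0,0,-0.156],-1],[[0.6045,0.2108,-0.17],[0,0,-0.1595],-1],[[0.6045,0.2108,-0.17],[0,0,-0.1595],-1],[[0.6045,0.2108,-0.17],[0,0,-0.1595],-1],[[0.6045,0.2108,-0.17],[0,0,-0.1595],-1],[[0.6045,0.2108,-0.1],[0,0,-0.1595],-1],[[0.6045,0.2108,-0.05],[0,0,-0.1595],-1],[[0.6045,0.2108,-0.032],[0,0,-0.1595],-1],[[0.6045,0.2108,-0.032],[0,0,-0.1595],-1]]'

```text
t: 21.15
position: [640.0, -46.0, -17.5]
orientation: [-2.062, -2.367, 0.005]
force: [-0.6, -0.7, -1.3]
width: 33.2
grasp_force: 60.3
```

arm_command --moves '[[[0,0,0],[0,0,0],-1],[[0,0,0],[0,0,0],-1],[[0,0,0],[0,0,0],-1],[[0,0,0],[0,0,0],-1]]'

```text
t: 21.48
position: [643.2, -44.3, -13.7]
orientation: [2.06, 2.369, 0.002]
force: [-0.9, 0.6, -1.8]
width: 32.9
grasp_force: 60.3
```

```bash
python3 - <<'E'
from w import *
s=read_state();print(s['force'],s['grasp_force'])
plan(s,(642.72,-44.49,-21.9,8))
E
```

```text
[-0.87819134  0.56422056 -1.79243757] 60.26642560958862
from [643.2 -44.3 -13.7] cyaw 8.0 w 32.9 t 21.48
(642.72, -44.49, -21.9, 8) [-0.0001,-0.0011,0.0163],[0.0006,0.0002,-0.0001] rows 1.0
```

arm_command --moves '[[[0,-0.0006,0.008],[0,0,0],-1],[[0,-0.0006,0.013],[0,0,0],-1],[[0,-0.0006,0.016],[0,0,0],-1],[[0,-0.0006,0.016],[0,0,0],-1],[[0,-0.0006,0.016],[0,0,0],-1],[[0,-0.0006,0.016],[0,0,0],-0.1],[[0,-0.0006,0.016],[0,0,0],0.1],[[0,-0.0006,0.016],[0,0,0],0.4],[[0,-0.0006,0.016],[0,0,0],1],[[0,-0.0006,0.016],[0,0,0],1],[[0,-0.0006,0.016],[0,0,0],1],[[0,-0.0006,-0.06],[0,0,0],1],[[0,-0.0006,-0.14],[0,0,0],1],[[0,-0.0006,-0.22],[0,0,0],1],[[-0.08,-0.0006,-0.28],[0,0,0],1],[[-0.16,-0.0006,-0.28],[0,0,0],1],[[-0.16,-0.0006,-0.28],[0,0,0],1],[[-0.16,-0.0006,-0.28],[0,0,0],1],[[-0.16,-0.0006,-0.28],[0,0,0],1],[[-0.16,-0.0006,-0.28],[0,0,0],1]]'

```text
t: 23.15
position: [652.9, -122.1, 124.3]
orientation: [-2.059, -2.372, -0.0]
force: [-0.3, 0.9, -1.0]
width: 85.2
grasp_force: 0.0
```

```bash
python3 - <<'E'
from w import *
p,W,m=look('w10');s=read_state()
marks(p,W,m);mod(W,m,(630.8,39.5),56);mod(W,m,(642.6,-43.6),46)
c=13;x=np.array([-np.sin(np.radians(c)),np.cos(np.radians(c))])
q=np.array([452.2,239.2])-60*x
plan(s,(*q.round(1),125,c))
E
```

```text
mark [255. 105.] 1138 (array([642.7, -43.9]), 75.5, 43.5, -81.5)
mark [254. 183.] 2895 (array([ 654.9, -126.6]), 73.8, 43.7, -81.9)
mod h 56 1508 55.9 [632.5  26.9] (array([632.5,  27.1]), 34.2, 33.3, -81.9)
mod h 46 2159 45.9 [642.3 -43.6] (array([642.1, -43.5]), 48.9, 33.7, -81.9)
from [ 653.  -121.9  124.4] cyaw 8.1 w 85.4 t 23.2
(np.float64(465.7), np.float64(180.7), 125, 13) [0.6519,-0.2855,-0.0005],[-0.0001,-0.0003,-0.0272] rows 9.0
```

Module_2 is on its mark, and module_1 is next.

arm_command --moves '[[[0.652,-0.2855,0],[0,0,-0.027],1],[[0.652,-0.2855,0],[0,0,-0.027],1],[[0.652,-0.2855,0],[0,0,-0.027],1],[[0.652,-0.2855,0],[0,0,-0.027],1],[[0.652,-0.2855,0],[0,0,-0.027],1],[[0.652,-0.2855,0],[0,0,-0.027],1],[[0.652,-0.2855,0],[0,0,-0.027],1],[[0.652,-0.2855,0],[0,0,-0.027],1],[[0.652,-0.2855,0],[0,0,-0.027],1],[[0.652,-0.2855,0],[0,0,-0.027],1],[[0.652,-0.2855,0],[0,0,-0.027],1],[[0.652,-0.2855,0],[0,0,-0.027],1],[[0.652,-0.2855,0],[0,0,-0.027],1],[[0.652,-0.2855,0],[0,0,-0.027],1],[[0.652,-0.2855,0],[0,0,-0.027],1],[[0.652,-0.2855,0],[0,0,-0.027],1]]'

```text
t: 24.53
position: [466.7, 179.0, 124.7]
orientation: [-1.96, -2.455, 0.0]
force: [-0.1, 0.2, -1.0]
width: 85.5
grasp_force: 0.0
```

```bash
python3 - <<'E'
from w import *
p,W,m=look('w11');s=read_state();mod(W,m,(452,239),28,rad=40)
plan(s,(452.2,239.2,60,13),(452.2,239.2,-36.5,13))
E
```

```text
mod h 28 1569 27.9 [452.6 240.1] (array([452.4, 240.2]), 41.2, 34.1, -76.9)
from [466.6 179.1 124.7] cyaw 12.8 w 85.3 t 24.58
(452.2, 239.2, 60, 13) [0.1235,-0.0015,0.1294],[-0.0001,-0.0000,-0.0010] rows 3.0
(452.2, 239.2, -36.5, 13) [0.1235,-0.0015,0.3224],[-0.0001,-0.0000,-0.0010] rows 5.0
```

arm_command --moves '[[[0.125,-0.0005,0.13],[0,0,-0.0015],1],[[0.125,-0.0005,0.13],[0,0,-0.0015],1],[[0.125,-0.0005,0.13],[0,0,-0.0015],1],[[0.125,-0.0005,0.13],[0,0,-0.0015],1],[[0.125,-0.0005,0.13],[0,0,-0.0015],1],[[0.125,-0.0005,0.18],[0,0,-0.0015],1],[[0.125,-0.0005,0.24],[0,0,-0.0015],1],[[0.125,-0.0005,0.29],[0,0,-0.0015],1],[[0.125,-0.0005,0.315],[0,0,-0.0015],1],[[0.125,-0.0005,0.322],[0,0,-0.0015],1],[[0.125,-0.0005,0.322],[0,0,-0.0015],1],[[0.125,-0.0005,0.322],[0,0,-0.0015],1],[[0.125,-0.0005,0.322],[0,0,-0.0015],0.2],[[0.125,-0.0005,0.322],[0,0,-0.0015],-0.1],[[0.125,-0.0005,0.322],[0,0,-0.0015],-0.2],[[0.125,-0.0005,0.322],[0,0,-0.0015],-0.3],[[0.125,-0.0005,0.322],[0,0,-0.0015],-0.4],[[0.125,-0.0005,0.322],[0,0,-0.0015],-0.4],[[0.125,-0.0005,0.322],[0,0,-0.0015],-0.4],[[0.125,-0.0005,0.322],[0,0,-0.0015],-0.4]]'

```text
t: 26.25
position: [452.8, 240.6, -35.6]
orientation: [1.953, 2.46, 0.001]
force: [-0.5, -0.4, 7.6]
width: 32.8
grasp_force: 60.3
```

```bash
python3 - <<'E'
from w import *
place(13.1,(452.5,240.1),(654.8,-126.7))
E
```

```text
[-0.53837565 -0.43058554  7.60133295] 60.33569276332855
module along tool x -0.3807784009423264
from [452.8 240.6 -35.6] cyaw 13.1 w 32.8 t 26.25
(np.float64(452.80002163765164), np.float64(240.56076978534608), np.float64(49.397548476412815), 13.1) [-0.0000,0.0002,-0.1700],[0.0003,0.0001,0.0001] rows 3.0
(np.float64(654.7470718022689), np.float64(-126.3230293830671), np.float64(49.397548476412815), 8) [-0.8064,0.2269,-0.1696],[0.0003,0.0001,0.0285] rows 11.0
(np.float64(654.7470718022689), np.float64(-126.3230293830671), np.float64(-19.602451523587185), 8) [-0.8063,0.2267,-0.0316],[0.0003,0.0001,0.0285] rows 11.0
(np.float64(654.7470718022689), np.float64(-126.3230293830671), np.float64(-27.202451523587186), 8) [-0.8063,0.2267,-0.0164],[0.0003,0.0001,0.0285] rows 11.0
```

arm_command --moves '[[[0,0,-0.07],[0,0,0],-0.4],[[0,0,-0.14],[0,0,0],-0.4],[[0,0,-0.2],[0,0,0],-0.4],[[-0.05,0.014,-0.2],[0,0,0.002],-0.4],[[-0.12,0.034,-0.2],[0,0,0.004],-0.4],[[-0.19,0.054,-0.2],[0,0,0.007],-0.4],[[-0.26,0.073,-0.2],[0,0,0.009],-0.4],[[-0.33,0.093,-0.2],[0,0,0.012],-0.4],[[-0.4,0.112,-0.2],[0,0,0.014],-0.4],[[-0.47,0.132,-0.2],[0,0,0.017],-0.4],[[-0.54,0.152,-0.2],[0,0,0.019],-0.4],[[-0.61,0.171,-0.2],[0,0,0.022],-0.4],[[-0.68,0.191,-0.2],[0,0,0.024],-0.4],[[-0.75,0.211,-0.2],[0,0,0.027],-0.4],[[-0.79,0.222,-0.2],[0,0,0.028],-0.4],[[-0.8063,0.2267,-0.2],[0,0,0.0285],-0.4],[[-0.8063,0.2267,-0.2],[0,0,0.0285],-0.4],[[-0.8063,0.2267,-0.2],[0,0,0.0285],-0.4],[[-0.8063,0.2267,-0.2],[0,0,0.0285],-0.4],[[-0.8063,0.2267,-0.2],[0,0,0.0285],-0.4]]'

```text
t: 27.92
position: [654.0, -124.3, 64.1]
orientation: [-2.058, -2.374, -0.001]
force: [0.5, -0.1, -0.5]
width: 32.9
grasp_force: 60.0
```

arm_command --moves '[[[0,0,0.06],[0,0,0],-0.4],[[0,0,0.12],[0,0,0],-0.4],[[0,0,0.16],[0,0,0],-0.4],[[0,0,0.168],[0,0,0],-0.4],[[0,0,0.168],[0,0,0],-0.4],[[0,0,0.168],[0,0,0],-0.4],[[0,0,0.168],[0,0,0],-0.4],[[0,0,0.168],[0,0,0],-0.4]]'

```text
t: 28.58
position: [655.4, -126.5, -18.3]
orientation: [2.059, 2.369, 0.002]
force: [-0.5, -0.6, 0.1]
width: 32.9
grasp_force: 60.0
```

```bash
python3 - <<'E'
from w import *
s=read_state();print(s['force'],s['grasp_force'])
plan(s,(654.75,-126.3,-27,8))
E
```

```text
[-0.50002874 -0.61007595  0.06650792] 60.028367042541504
from [ 655.4 -126.5  -18.3] cyaw 8.0 w 32.9 t 28.58
(654.75, -126.3, -27, 8) [0.0006,-0.0014,0.0174],[0.0008,0.0003,0.0000] rows 1.0
```

arm_command --moves '[[[0,-0.0006,0.008],[0,0,0],-0.4],[[0,-0.0006,0.014],[0,0,0],-0.4],[[0,-0.0006,0.0172],[0,0,0],-0.4],[[0,-0.0006,0.0172],[0,0,0],-0.4],[[0,-0.0006,0.0172],[0,0,0],-0.4],[[0,-0.0006,0.0172],[0,0,0],-0.1],[[0,-0.0006,0.0172],[0,0,0],0.1],[[0,-0.0006,0.0172],[0,0,0],0.4],[[0,-0.0006,0.0172],[0,0,0],1],[[0,-0.0006,0.0172],[0,0,0],1],[[0,-0.0006,0.0172],[0,0,0],1],[[0,-0.0006,-0.06],[0,0,0],1],[[0,-0.0006,-0.14],[0,0,0],1],[[0,-0.0006,-0.22],[0,0,0],1],[[0,-0.0006,-0.3],[0,0,0],1],[[0,-0.08,-0.36],[0,0,0],1],[[0,-0.16,-0.4],[0,0,0],1],[[0,-0.2,-0.4],[0,0,0],1],[[0,-0.2,-0.4],[0,0,0],1],[[0,-0.2,-0.4],[0,0,0],1]]'

```text
t: 30.25
position: [554.5, -141.5, 180.8]
orientation: [2.062, 2.367, -0.002]
force: [0.4, 0.0, -0.1]
width: 85.4
grasp_force: 0.0
```

arm_command --moves '[[[-0.1,0,0],[0,0,0],1],[[-0.15,0,0],[0,0,0],1],[[-0.15,0,0],[0,0,0],1],[[-0.15,0,0],[0,0,0],1],[[-0.15,0,0],[0,0,0],1],[[-0.15,0,0],[0,0,0],1]]'

```text
t: 30.75
position: [566.3, -213.0, 179.4]
orientation: [-2.058, -2.373, -0.001]
force: [-0.2, 0.2, -0.3]
width: 85.4
grasp_force: 0.0
```

```bash
python3 - <<'E'
from w import *
s=read_state();p,W,m=look('w12');plan(s)
for c,h in [((618.8,122.8),66),((630.7,39.7),56),((642.6,-43.6),46),((654.8,-126.7),36)]: print(c);mod(W,m,c,h)
E
```

```text
from [ 566.3 -213.   179.4] cyaw 8.1 w 85.4 t 30.75
(618.8, 122.8)
(630.7, 39.7)
(642.6, -43.6)
mod h 46 1234 46.0 [641.3 -45.2] (array([641.7, -44.7]), 50.2, 34.2, -82.5)
(654.8, -126.7)
mod h 36 1034 35.9 [ 653.2 -125.9] (array([ 653.4, -125.9]), 41.7, 35.3, -81.9)
```

View pics/w12.png

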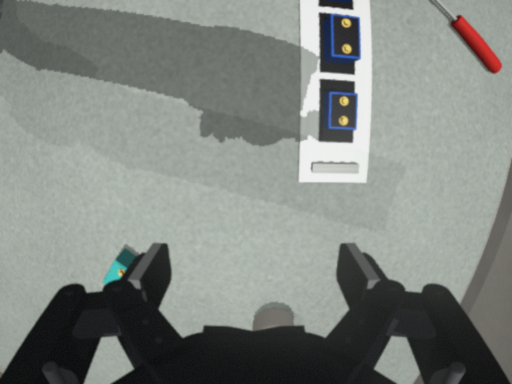

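Both visible modules are on their marks, with module_1 at (343,110) and module_2 at (345,37). I'll take one closer check of module_1.

arm_command --moves '[[[0.026,0.2,0.05],[0,0,0],1],[[0.026,0.2,0.1],[0,0,0],1],[[0.026,0.2,0.1],[0,0,0],1],[[0.026,0.2,0.1],[0,0,0],1],[[0.026,0.2,0.1],[0,0,0],1],[[0.026,0.2,0.1],[0,0,0],1],[[0.026,0.2,0.1],[0,0,0],1],[[0.026,0.2,0.1],[0,0,0],1],[[0.026,0.2,0.1],[0,0,0],1],[[0.026,0.2,0.1],[0,0,0],1]]'

```text
t: 31.63
position: [662.8, -188.5, 130.7]
orientation: [2.061, 2.369, -0.0]
force: [0.1, -0.3, 0.0]
width: 85.0
grasp_force: 0.0
```

```bash
python3 - <<'E'
from w import *
s=read_state();p,W,m=look('w13');plan(s)
for c,h in [((642.6,-43.6),46),((654.8,-126.7),36)]: print(c);mod(W,m,c,h)
P=plane(m,8);print('lowest mark edge check');marks(p,W,m,300)
E
```

```text
from [ 662.8 -188.5  130.7] cyaw 8.0 w 85.0 t 31.63
(642.6, -43.6)
mod h 46 1886 45.9 [642.4 -45.1] (array([642.7, -44.7]), 49.1, 33.4, -81.7)
(654.8, -126.7)
mod h 36 1600 35.9 [ 654.5 -126.4] (array([ 654.6, -126.2]), 40.8, 34.2, -82.0)
lowest mark edge check
mark [255.  56.] 865 (array([643. , -43.8]), 74.7, 43.1, -81.8)
mark [254. 117.] 1538 (array([ 654.7, -126.8]), 74.9, 44.1, -82.0)
```

```bash
python3 - <<'E'
from rig import *
import cv2,numpy as np
from h import *
for n in ['scene','side']:
    p,d=grab_frame(n)
    if n=='side': cv2.imwrite('pics/side9.png',cv2.resize(p[120:300,150:350,::-1],None,fx=3,fy=3,interpolation=cv2.INTER_CUBIC))
    m=camera_model(n);W=cloud(p,d,m);z=W[...,2]
    for c,h in [((618.8,122.8),66),((630.7,39.7),56),((642.6,-43.6),46),((654.8,-126.7),36)]:
        t=(np.hypot(W[...,0]-c[0],W[...,1]-c[1])<42)&(abs(z-h)<4);print(n,c,h,rect(W[t][:,:2]) if t.sum()>20 else t.sum())
E
```

```text
scene (618.8, 122.8) 66 (array([631.1, 124. ]), 66.4, 22.2, -63.9)
scene (630.7, 39.7) 56 (array([636.7,  38.9]), 57.3, 22.1, -81.8)
scene (642.6, -43.6) 46 (array([642.4, -44.7]), 51.3, 34.5, -81.7)
scene (654.8, -126.7) 36 (array([ 654.4, -126.6]), 44.0, 34.5, -83.0)
side (618.8, 122.8) 66 (array([616.9, 124.3]), 69.1, 34.3, -82.3)
side (630.7, 39.7) 56 (array([629.,  40.]), 60.5, 34.2, -83.6)
side (642.6, -43.6) 46 (array([640.5, -41.2]), 51.7, 34.4, -81.4)
side (654.8, -126.7) 36 (array([ 652.1, -123.5]), 46.1, 33.3, -84.4)
```

View pics/side9.png

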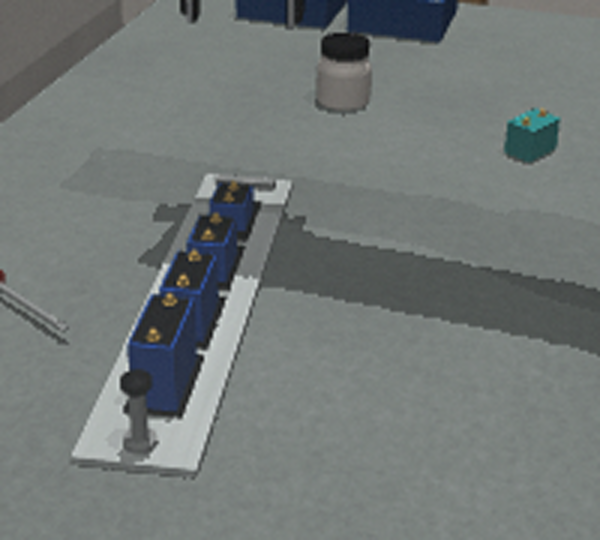

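All four modules stand upright on their marks, stepping down in height from the post at (140,410) to module_1 at (232,205). The jar and the turquoise look-alike haven't moved. Handing in.

```bash
python3 -c "
from rig import *
print(finish_job())"
```

```text
the job is handed in; nothing more can be done
None
```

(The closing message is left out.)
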